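# Show a clay house ornament to the webcam

### The job

A customer is on a video call and wants to see the clay house ornament with the stepped gable: lift it up and off its hook on the drying stand and hold it in the air in front of the webcam, about 15 cm from the lens, centred on the lens, upright, its decorated front squarely facing the lens. Leave the other two ornaments on their hooks, never set the house down or drop it, do not touch the webcam or knock the glue bottle over. Finish while still holding the house steadily there: do not put it down or let go.

Things in the scene. Friction and masses are not known exactly. Their poses are not given: they have to be found in the camera images.
- house_stepped: THE ORNAMENT TO SHOW: flat terracotta house 50 wide (y), 12 thick (x), 94 tall (z), 0.07-0.14 kg, gable rising in square steps on both sides. Its -x side is the decorated front (pale raised windows, door), +x is plain. Origin: mid-thickness, at the crown of its hanging hole; top z +14, foot z -80. Side faces y = -25 and +25 are flat from z -14 down to the foot, the gable above is narrower
- stepped_face (a point): centre of the stepped house's decorated front: 33 mm below and 6 mm in front (-x) of its origin. The hanging hole through the house (along x) is 12 wide and 20 tall (z -20 to 0). It hangs on any one of the three hooks, front looking the way the hook points
- house_pointed: another clay house of the same size, hole and origin, gable a plain pointed triangle; stays on its hook
- house_round: another clay house of the same size, hole and origin, gable a half-round arch; stays on its hook
- stand: fixed drying stand. Origin: centre of the underside of its wooden foot, 110 x 360 x 16 (x, y, z). Posts at x +30, y -165 and +165, top z 206, carry a 14 mm rail along y at x +30, z 195. Three 5 mm wire hooks stick out of the rail towards -x at y -115, 0, +115. Houses hang at about x -8 with their origins at z 198
- hook_middle (a point): tip of the middle hook; axes as the stand. The other hooks are alike, 115 mm to either side (y). Wire centre: level at z 195 from the rail to stand x -28, then slanting up to the tip at x -42, z 203. A house raised 9 to 14 mm above its hanging height passes straight out over the tip, and is clear of the hook once its origin is beyond stand x -55
- webcam: fixed black webcam (32 x 88 x 36, pale grey front) on a three-legged table tripod, 208 mm tall. Origin at the foot, under the camera's centre, feet 62 mm out; the lens looks level along the webcam's own -x
- webcam_lens (a point): centre of the front of the lens, 22 mm in front of the webcam's centre and 190 mm above its origin; axes as webcam (it looks along -x)
- glue_bottle: orange glue bottle with a white nozzle, 34 mm diameter, 121 mm tall, loose, standing between the stand and the webcam; origin at the centre of its underside

How it is judged (in metres and radians):
On the way:
1. the stepped house is off its hook, in the fingers and in the air, clear of the stand (contact force between house_stepped and the fingers above 0.5 N and contact force between house_stepped and stand below 0.05 N and x of house_stepped in the frame of stand below -0.05 m and height (world z) of house_stepped above 0.15 m), for 0.2 s.
At the end, for the whole second after the job is handed in: Held still by the fingers, clear of the stand: centre of the decorated front 125-175 mm before the lens, within 20 mm of its axis, facing it within 10 degrees, upright within 8.5 degrees; the other houses hang where they were (30 mm), the glue bottle stands (contact force between house_stepped and the fingers above 0.5 N and contact force between house_stepped and stand below 0.05 N and x of stepped_face in the frame of webcam_lens between -0.175 and -0.125 m and y of stepped_face in the frame of webcam_lens between -0.02 and 0.02 m and z of stepped_face in the frame of webcam_lens between -0.02 and 0.02 m and x of webcam_lens in the frame of house_stepped below -0.1 m and angle between the x axis of house_stepped and the x axis of webcam, either way round below 0.17 rad and angle between house_stepped's own z axis and vertical below 0.15 rad and linear speed of house_stepped below 0.03 m/s and distance of each of house_pointed, house_round from where it was at the start of the episode below 0.03 m and angle between glue_bottle's own z axis and vertical below 0.3 rad); the arm keeps its last pose, push and grip.
It fails at once if the stepped house was dropped or set down (height (world z) of house_stepped below 0.105 m).
It fails at once if the pointed house was knocked off its hook (distance of house_pointed from where it was at the start of the episode above 0.045 m).
It fails at once if the round house was knocked off its hook (distance of house_round from where it was at the start of the episode above 0.045 m).
It fails at once if the webcam was touched (contact force between webcam and anything else above 1 N).
It fails at once if the glue bottle was knocked over (angle between glue_bottle's own z axis and vertical above 0.7 rad).
It also fails if it takes over 40 s, if anything falls off the work surface, if the arm or the gripper's body presses on something with over 40 N, if the wrist force passes 120 N, or if a joint passes its speed limit or range.

### The arm

A 7-joint arm with a two-finger parallel gripper is mounted at the origin on a cart in front of the work surface, level with it; the furniture and walls round the work are solid. World frame = base frame: x ahead of the robot, y to its left, z up, the work surface at z = 0. Lengths are in mm, angles in rad, forces in N, time in s.
With the tool pointing down it reaches from about 400 to 875 mm from the base axis. Payload 4.4 kg.
Tool frame: the origin (TCP) lies midway between the tips of the shut fingers; the grasp point (between the pads) lies 19 mm behind it (ctrl.grip_point_offset is the distance from the TCP to the grasp point, in mm); z points along the fingers, y is the line along which they close (so a half turn about z gives the same grasp; the last joint's range is limited). The gripper opens to 85 mm and grips with 20 to 120 N. Pads are 22 mm wide; open, the fingers measure 114 mm over their backs; the gripper's body (76 mm by 85 mm) begins 54 mm behind the grasp point. The pads swing forward as they close: fully open they stand 13 mm farther back than shut.
Start: joints at [-1.201, 0.628, 0.038, 1.517, -0.027, 0.996, -0.02], TCP at [274.367, 589.271, 231.313] pointing down, gripper open.
Joint ranges: [-3.06, 3.06], [-0.37, 2.12], [-1.25, 1.32], [0.18, 2.47], [-1.1, 4.24], [0.23, 1.98], [-2.94, 2.94]. Speed limits (rad/s): [2.57, 2.57, 3.14, 3.14, 3.14, 3.14, 3.14].

### API

Orientations are given as [roll, pitch, yaw] about the fixed x, y, z axes, in that order (R = Rz(yaw) Ry(pitch) Rx(roll)).
In Python, from cell import ctrl gives the robot as it stands.
- The arm moves only by the tool nudge_tcp, called after ">>>" as name(argument=value, ...) on one line, values as JSON. Schema: {"type":"object","properties":{"plan":{"type":"object","properties":{"deltas":{"type":"array","items":{"type":"array","items":{"type":"number"},"minItems":7,"maxItems":7},"minItems":1,"maxItems":12}},"additionalProperties":false,"required":["deltas"]},"only":{"type":"string"},"quiet":{"type":"boolean"},"lines":{"type":"string"}},"required":["plan"],"additionalProperties":false}. plan is an object whose key "deltas" holds a list of rows, 1 to 12 of them, each of 7 numbers: dx, dy, dz in shares of the most that a row can go, 1 being 50 mm, then a rotation vector rx, ry, rz in units of 0.1 rad, then the finger opening in mm; each row shifts and turns the commanded pose from where the row before left it, along the tool's axes as they then stand; what a row does not reach is not made up. A row lasts 1/10 s, in which the tool goes at most 50 mm and 0.15 rad, less where a joint would pass 70% of its speed; a pose out of reach is approached as far as the arm can. The fingers move at their own pace and stop on an object; the grip force is fixed at half the most. Time passes only in rows, so rows that do not move let the fingers close. The tool returns the time, the measured TCP pose, the force, the opening and the grip force at its end. only (a regular expression) keeps the lines of the reply that match it, lines (a string "A,B") keeps lines A to B, and quiet returns only ok. Input that does not fit is refused with a message, and nothing moves.
- ctrl.read_state(): the state, without advancing time (a new reading comes with each control period).
- ctrl.get_image(name): name is "scene" or "top" or "wrist"; returns the picture (480x640x3 uint8, blue, green, red); there is no depth.
- ctrl.calibration(name): a dict with "fx", "fy", "cx", "cy" (pixels), "k1" (the pictures are not rectified: a ray, as slopes to the right and down, at radius r is drawn at 1 + k1 r^2 times it, then the intrinsics apply), "rvec" (rotation vector, rad) and "tvec" (3), from world to camera coordinates, as OpenCV has them; the wrist camera has in their place "hand_eye" (4x4, takes a point from camera to tool coordinates, whose origin is the TCP and whose axes are the flange's). Camera axes: x right, y down, z forward; pixel columns grow to the right and rows downward; lengths in mm; the calibration is good to about 2 mm. A picture is of the moment at which its call begins: read the wrist's pose just before it. calibration takes no time and is no camera call.
- ctrl.finish_job(): hands the job in; it is judged then, once.
The state is a dict: "clock": time; "qpos": joint angles; "qd": joint speeds; "tau": joint torques, N m; "eef_pos": TCP position; "tool_rot": TCP orientation; "force": force on the tool from outside, world axes, zero at the start; "torque": the same for the moment, N m; "width": finger opening in mm; "gripper_force": force on a finger pad.
Only numpy, scipy, OpenCV 4.12 (cv2) and the standard library are available. Lean on these libraries where they do the work, as an engineer would, in place of code of your own. Each camera call takes 0.05 s, during which the arm holds its last target. There are 200 camera calls.

## Working session

There is one attempt and no reset: what is moved stays moved. The work goes in short steps, Python scripts to look and compute and a tool call to move; the robot and the scene stay as the last step left them, time stands still between calls to the robot, and variables do not carry over. Pictures are saved under pics/ and viewed, at most 10 in all, crops included, and the job is handed in when it is done.

```bash
mkdir -p pics; ls
```

Run:
```python
from cell import ctrl
import cv2
for n in ("scene","top"):
    cv2.imwrite(f"pics/{n}0.png",ctrl.get_image(n)); print(n,ctrl.calibration(n))
print(ctrl.calibration("wrist"),ctrl.grip_point_offset); print(ctrl.read_state())
```

```text
cell.py
pics
scene {'fx': 513.336133592443, 'fy': 513.336133592443, 'cx': 317.66082698999634, 'cy': 231.27097390499983, 'k1': 0.014236419181642857, 'rvec': array([ 2.04451078, -1.22054758,  0.5181805 ]), 'tvec': array([-272.48941912,  417.66392119, 1048.77894294])}
top {'fx': 566.8112019981585, 'fy': 566.8112019981585, 'cx': 313.7278452196936, 'cy': 232.26042515787742, 'k1': -0.16433816279311741, 'rvec': array([ 2.06148423, -2.17682563,  0.22455535]), 'tvec': array([   6.25876591,  550.88148364, 1596.37833139])}
{'fx': 389.9199100945179, 'fy': 389.9199100945179, 'cx': 319.4970813148049, 'cy': 234.92615206025553, 'k1': -0.01930392734800416, 'hand_eye': array([[-7.90454021e-04, -9.45140037e-01, -3.26664484e-01,
         8.40868738e+01],
       [ 9.99999684e-01, -7.19246507e-04, -3.38772981e-04,
         2.49363424e-01],
       [ 8.52356196e-05, -3.26664648e-01,  9.45140307e-01,
        -1.43099046e+02],
       [ 0.00000000e+00,  0.00000000e+00,  0.00000000e+00,
         1.00000000e+00]])} 18.700000000000003
{'clock': 0.1, 'qpos': array([-1.20084815,  0.6292704 ,  0.03846106,  1.51829026, -0.02699736,
        0.99629852, -0.01996733]), 'qd': array([-0.00052339, -0.00121575,  0.00036267, -0.00263972, -0.00032967,
       -0.00054263, -0.00131989]), 'tau': array([ 2.92985605e-03, -5.64539981e+01,  1.23027686e+00, -1.93976372e+01,
        1.12084101e-02,  5.46090028e-03, -2.20175554e-05]), 'eef_pos': array([274.09779456, 588.74845198, 230.46336351]), 'tool_rot': array([-3.13984485e+00,  3.08546502e-05,  2.70586492e+00]), 'force': array([ 0.99499287, -0.41967572,  0.03594903]), 'torque': array([-0.01428055,  0.01878892, -0.00840384]), 'gripper_force': 0.0, 'width': 85.21379228539459}
```

View pics/scene0.png

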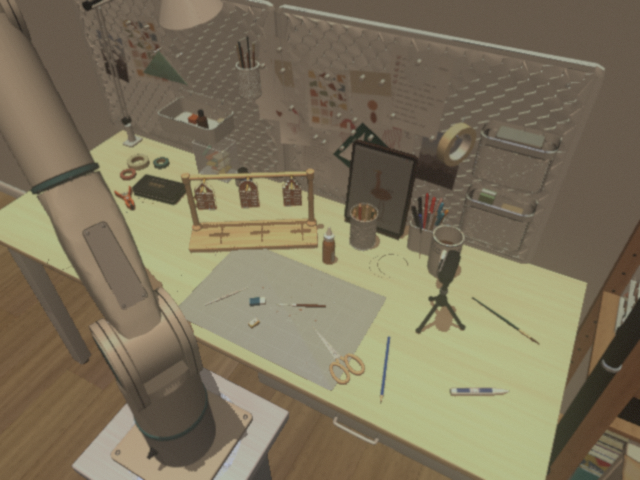

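View pics/top0.png

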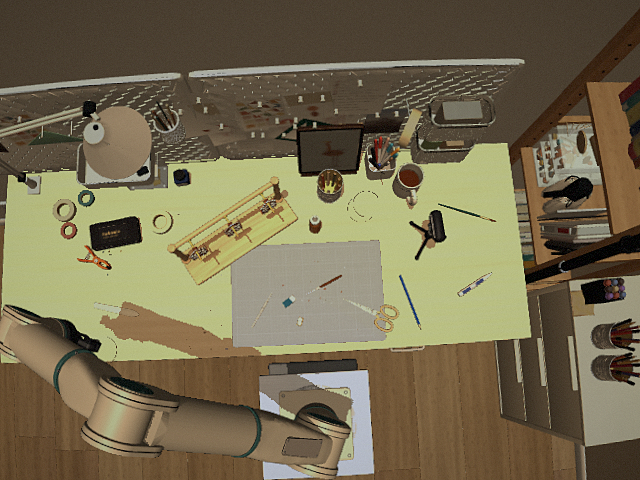

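The scene view shows the stand at about (253,210) with three houses, the bottle at (328,247) and the webcam at (447,270). In the top view the stand runs diagonally around (233,235), the bottle is at (315,225) and the webcam at (430,230). I'll enlarge these areas.

Run:
```python
import cv2,numpy as np
def crop(n,x0,x1,y0,y1,s):
    im=cv2.imread(f"pics/{n}0.png")[y0:y1,x0:x1]
    im=cv2.resize(im,None,fx=s,fy=s,interpolation=cv2.INTER_CUBIC)
    for x in range((x0+9)//10*10,x1,10):
        cv2.line(im,((x-x0)*s,0),((x-x0)*s,4 if x%50 else 14),(0,0,255),2)
    for y in range((y0+9)//10*10,y1,10):
        cv2.line(im,(0,(y-y0)*s),(4 if y%50 else 14,(y-y0)*s),(0,0,255),2)
    return im
a=crop("scene",180,330,165,275,5); cv2.imwrite("pics/c1.png",a)
b=crop("top",165,325,170,290,5); cv2.imwrite("pics/c2.png",b)
c=crop("top",400,460,195,265,6); d=crop("scene",405,475,240,340,5)
h=max(c.shape[0],d.shape[0]); p=lambda i:cv2.copyMakeBorder(i,0,h-i.shape[0],0,8,cv2.BORDER_CONSTANT)
cv2.imwrite("pics/c3.png",np.hstack([p(c),p(d)]))
```

```text
(no output)
```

View pics/c1.png

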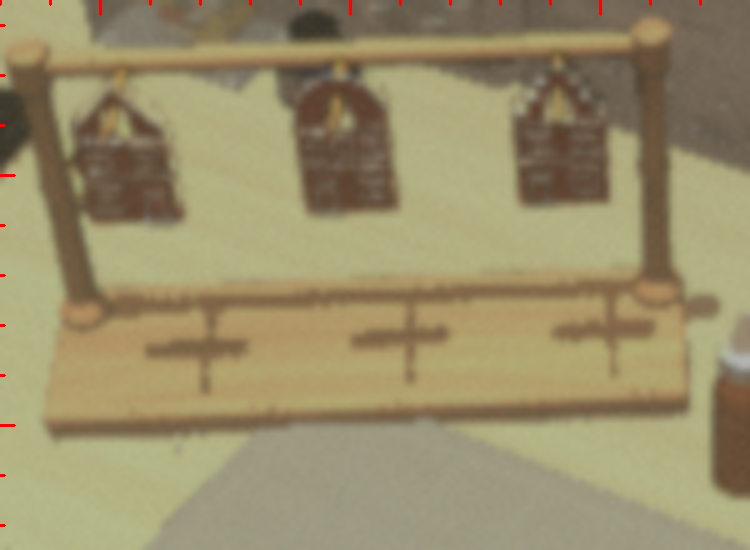

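View pics/c2.png

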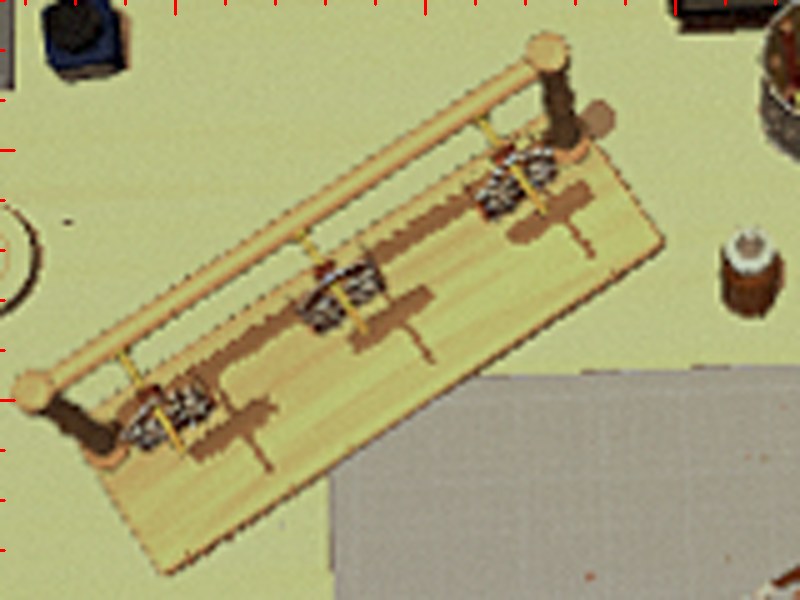

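View pics/c3.png

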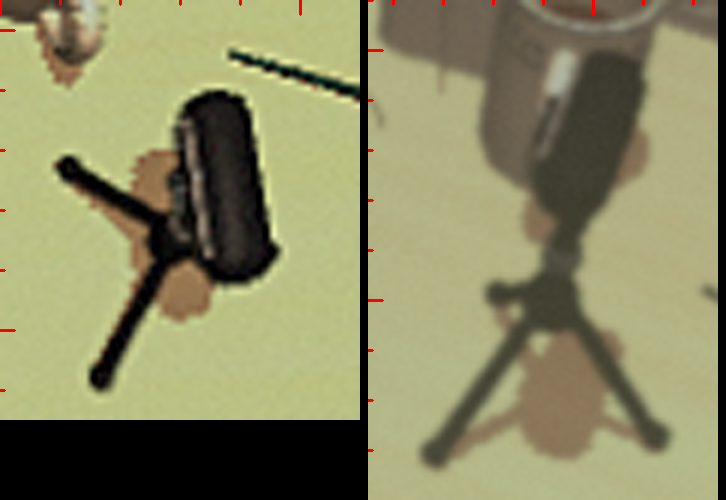

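The stepped gable is the rightmost house in the scene view, at about (292,190). It is at the right end of the stand in the top view, so it hangs on the stand's y = -115 hook. The bottle's foot is at about (329,262) in the scene view. The webcam looks left in the top view, roughly world +y. Next I fit the poses from both views.

Create geo.py:
```python
import numpy as np,cv2
from scipy.optimize import least_squares
from scipy.spatial.transform import Rotation as R
from cell import ctrl
C={n:ctrl.calibration(n) for n in("scene","top")}
def proj(n,P):
    c=C[n];X=np.atleast_2d(P)@cv2.Rodrigues(c["rvec"])[0].T+c["tvec"]
    s=X[:,:2]/X[:,2:];s=s*(1+c["k1"]*(s**2).sum(1,keepdims=True))
    return s*[c["fx"],c["fy"]]+[c["cx"],c["cy"]]
def w(p,q):
    a=p[2];return np.atleast_2d(q)@np.array([[np.cos(a),np.sin(a),0],[-np.sin(a),np.cos(a),0],[0,0,1]])+[p[0],p[1],0]
def fit(p0,obs,free=3):
    f=lambda p:np.concatenate([(proj(n,w(p,q)+[0,0,p[3] if len(p)>3 else 0])[0]-uv) for n,q,uv in obs])
    r=least_squares(f,p0,loss="soft_l1");print(np.round(r.x,3));print(np.round(f(r.x).reshape(-1,2),1).tolist());return r.x
def tri(a,b):
    return least_squares(lambda P:np.r_[proj("scene",P)[0]-a,proj("top",P)[0]-b],[500,0,100]).x
```

Create m.py:
```python
from geo import *
S=lambda x,y:np.array([180+x/5,165+y/5]);T=lambda x,y:np.array([165+x/5,170+y/5])
stand=[("scene",[30,165,206],S(28,52)),("scene",[30,-165,206],S(652,32)),("scene",[-55,180,0],S(52,437)),("scene",[-55,-180,0],S(688,412)),
("top",[30,165,206],T(33,391)),("top",[30,-165,206],T(547,52)),("top",[-55,180,16],T(165,573)),("top",[-55,-180,16],T(663,240)),
("top",[-42,-115,203],T(548,212)),("top",[-42,0,203],T(368,335)),("top",[-42,115,203],T(185,455)),
("scene",[-8,-140,118],S(607,202)),("scene",[-8,-90,118],S(522,205))]
print("stand x y yaw dz");ps=fit([600,150,.5,0],stand)
wt=lambda x,y:np.array([400+x/6,195+y/6]);ws=lambda x,y:np.array([405+(x-368)/5,240+y/5])
a=np.pi/3;F=lambda t:[62*np.cos(t),62*np.sin(t),4]
print("feet tri",tri(ws(435,453),wt(100,378)),tri(ws(497,293),wt(68,167)))
cam=[("scene",F(np.pi+a),ws(497,293)),("scene",F(np.pi-a),ws(435,453)),("scene",F(0),ws(657,436)),
("top",F(np.pi+a),wt(68,167)),("top",F(np.pi-a),wt(100,378)),
("top",[-16,-44,208],wt(183,110)),("top",[-16,44,208],wt(212,268)),("top",[16,-44,208],wt(245,100)),("top",[16,44,208],wt(277,250))]
# -y_cam side assignment: yaw ~ -pi/2 : cam y -> world +x
for flip in (1,-1):
    print("cam");pc=fit([600,-200,-np.pi/2,0],[(n,[q[0],q[1]*flip,q[2]],uv) for n,q,uv in cam])
print("bottle",tri(S(735,487),T(750,300)),tri(S(742,325),T(751,243)))
```

```bash
python3 m.py
```

```text
stand x y yaw dz
[5.57522e+02 2.00334e+02 5.46000e-01 9.55000e-01]
[[-0.9, -0.2], [-0.4, -0.7], [-1.7, 1.0], [0.3, 0.7], [0.2, -0.3], [0.7, -0.4], [-0.1, 0.8], [1.2, 0.1], [-0.2, -0.5], [-0.2, -1.3], [0.0, -1.1], [0.5, 0.3], [-0.9, 0.4]]
feet tri [ 465.7749231  -329.02615534    7.43214095] [ 573.96115365 -322.15727671    6.64725511]
cam
[ 513.547 -317.816    1.642   19.633]
[[8.9, 0.3], [9.5, 1.0], [-65.8, -24.8], [8.8, -0.2], [9.3, -0.4], [-0.9, -3.2], [-0.2, 2.9], [-23.0, -0.1], [-22.9, 7.4]]
cam
[ 5.23560e+02 -3.56012e+02  1.74426e+02  6.80000e-02]
[[-0.5, 0.3], [-0.3, 0.2], [-0.7, -0.0], [-0.2, -0.3], [-0.0, -0.8], [-0.3, -4.4], [0.2, 1.2], [0.9, -4.1], [1.1, 2.8]]
bottle [568.97801709 -29.0931006   -1.38266876] [577.80955733 -28.87348849 112.23804078]
```

The stand fit has about 1 px residuals (dz 1 mm) and the webcam feet fit under 1 px. The bottle's height checks out too. Next: a helper that gives moves in tool axes, then travel to above the house.

Create go.py:
```python
from geo import *
import sys
def go(x,y,z,yaw):
    s=ctrl.read_state();A=R.from_euler("xyz",s["tool_rot"]);B=R.from_euler("xyz",[np.pi,0,yaw])
    print("t",s["clock"],"move",np.round(A.inv().apply(np.array([x,y,z])-s["eef_pos"]),1),"rot",np.round((A.inv()*B).as_rotvec(),3),"q",np.round(s["qpos"],2))
go(*map(float,sys.argv[1:]))
```

```bash
python3 go.py 610.4 97.9 262 0.546
```

```text
t 0.1 move [-512.1 -303.1  -31. ] rot [-1.00e-03  2.00e-03  2.16e+00] q [-1.2   0.63  0.04  1.52 -0.03  1.   -0.02]
```
Clock 0.1 though camera calls took. whatever.

Units first: shifts go in shares of 50 mm and turns go in units of 0.1 rad. So -40 mm is -0.8, -30 mm is -0.6.

>>> nudge_tcp(plan={"deltas": [[0, 0, -0.32, 0, 0, 0, 85], [0, 0, -0.3, 0, 0, 0, 85], [-0.6, -0.36, 0, 0, 0, 0, 85], [-0.8, -0.48, 0, 0, 0, 0, 85], [-0.8, -0.48, 0, 0, 0, 0, 85], [-0.8, -0.48, 0, 0, 0, 0, 85], [-0.8, -0.48, 0, 0, 0, 0, 85], [-0.8, -0.48, 0, 0, 0, 0, 85], [-0.8, -0.48, 0, 0, 0, 0, 85], [-0.8, -0.48, 0, 0, 0, 0, 85], [-0.8, -0.48, 0, 0, 0, 0, 85], [-0.8, -0.48, 0, 0, 0, 0, 85]]})

```text
clock: 1.3
eef_pos: [529.7, 210.8, 262.1]
tool_rot: [-3.141, -0.0, 2.706]
force: [0.6, -0.4, 0.6]
width: 84.9
gripper_force: 0.0
```

```bash
python3 go.py 610.4 97.9 262 0.546
```

```text
t 1.3 move [-120.8  -68.2    0. ] rot [-1.00e-03  0.00e+00  2.16e+00] q [-0.48  0.48  0.08  1.71 -0.04  0.96  0.75]
```

To row units: -40 mm is -0.8, -30 mm is -0.6, 0.14 rad is 1.4.

>>> nudge_tcp(plan={"deltas": [[-0.8, -0.48, 0, 0, 0, 0, 85], [-0.8, -0.48, 0, 0, 0, 0, 85], [-0.6, -0.36, 0, 0, 0, 0, 85], [0, 0, 0, 0, 0, 1.3, 85], [0, 0, 0, 0, 0, 1.4, 85], [0, 0, 0, 0, 0, 1.4, 85], [0, 0, 0, 0, 0, 1.4, 85], [0, 0, 0, 0, 0, 1.4, 85], [0, 0, 0, 0, 0, 1.4, 85], [0, 0, 0, 0, 0, 1.4, 85], [0, 0, 0, 0, 0, 1.4, 85], [0, 0, 0, 0, 0, 1.4, 85]]})

```text
clock: 2.5
eef_pos: [600.6, 106.3, 261.8]
tool_rot: [-3.141, 0.0, 1.45]
force: [0.4, -0.5, -0.0]
width: 85.0
gripper_force: 0.0
```

```bash
python3 go.py 610.4 97.9 262 0.546
```

```text
t 2.5 move [-7.1 10.7 -0.2] rot [-0.001  0.001  0.904] q [-0.48  0.57  0.43  1.6  -0.26  1.03 -0.1 ]
```

To row units: -7 mm is -0.14, 10.7 mm is 0.214, 0.13 rad is 1.3.

>>> nudge_tcp(plan={"deltas": [[-0.14, 0.214, 0, 0, 0, 0, 85], [0, 0, 0, 0, 0, 1.3, 85], [0, 0, 0, 0, 0, 1.3, 85], [0, 0, 0, 0, 0, 1.3, 85], [0, 0, 0, 0, 0, 1.3, 85], [0, 0, 0, 0, 0, 1.3, 85], [0, 0, 0, 0, 0, 1.3, 85], [0, 0, 0, 0, 0, 1.24, 85], [0, 0, 0, 0, 0, 0, 85]]})

```text
clock: 3.4
eef_pos: [611.2, 97.3, 261.8]
tool_rot: [3.141, 0.001, 0.554]
force: [-0.4, -0.4, -0.4]
width: 85.2
gripper_force: 0.0
```

```bash
python3 go.py 610.4 97.9 262 0.546
```

Run:
```python
from geo import *
s=ctrl.read_state();im=ctrl.get_image("wrist");cv2.imwrite("pics/w1.png",im)
np.savez("w1.npz",p=s["eef_pos"],r=s["tool_rot"]);print(s["eef_pos"],s["tool_rot"])
```

```text
t 3.4 move [-0.4 -0.9 -0.2] rot [0.001 0.001 0.008] q [-0.6   0.63  0.68  1.58 -0.43  1.08 -0.83]
[611.23118238  97.33934003 261.84286565] [3.14083332e+00 9.63648116e-04 5.53989971e-01]
```

View pics/w1.png

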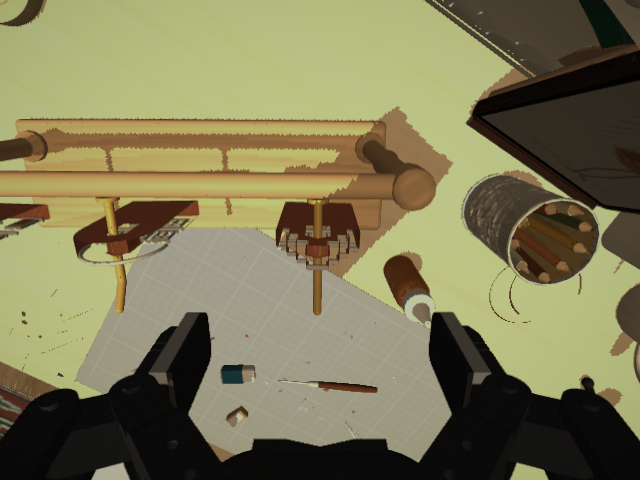

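The wrist view shows the stepped house at (318,235), centred between the fingers. The hook tip is at (318,312), the post top at (413,187) and the middle hook tip at (122,310). I'll refine the stand pose with these.

Create wr.py:
```python
from geo import *
c=ctrl.calibration("wrist");d=np.load("w1.npz");A=R.from_euler("xyz",d["r"]).as_matrix();H=c["hand_eye"]
def wproj(P):
    X=((np.atleast_2d(P)-d["p"])@A-H[:3,3])@H[:3,:3]
    s=X[:,:2]/X[:,2:];s=s*(1+c["k1"]*(s**2).sum(1,keepdims=True));return s*c["fx"]+[c["cx"],c["cy"]]
q=[[-42,-115,203],[-42,0,203],[30,-165,206]];uv=np.array([[318,312],[121,311],[413,187]])
p0=[557.5,200.3,.546]
print((wproj(w(p0,q))-uv).round(1).tolist())
f=lambda p:(wproj(w(p,q)+[0,0,p[3]])-uv).ravel()
r=least_squares(f,p0+[0]);p=r.x;print(p,f(p).round(1),w(p,[-8,-115,198])+[0,0,p[3]])
# house top front edge / top back
for k in([-14,-115,212],[-2,-115,212],[-14,-135,184],[-14,-95,184]):print(k,wproj(w(p,k)+[0,0,p[3]]).round())
```

```bash
python3 wr.py
```

```text
[[-0.5, 1.8], [2.3, 1.2], [0.9, 9.3]]
[558.74948398 201.83395096   0.5657656    2.91557224] [-0.3 -1.9 -0.3  0.9  0.5  0.9] [[613.64321811 100.46493225 200.91557224]]
[-14, -115, 212] [[317. 273.]]
[-2, -115, 212] [[317. 252.]]
[-14, -135, 184] [[350. 253.]]
[-14, -95, 184] [[284. 253.]]
```

To row units: 12 mm is 0.24, 2 mm is 0.04, 0.006 rad is 0.06.

>>> nudge_tcp(plan={"deltas": [[0.04, 0, 0.2, 0, 0, 0.06, 85], [0, 0, 0.4, 0, 0, 0, 85], [0, 0, 0.4, 0, 0, 0, 85], [0, 0, 0.4, 0, 0, 0, 85], [0, 0, 0.4, 0, 0, 0, 85], [0, 0, 0.24, 0, 0, 0, 85], [0, 0, 0.2, 0, 0, 0, 85], [0, 0, 0, 0, 0, 0, 85]]})

```text
clock: 4.25
eef_pos: [611.8, 99.0, 149.0]
tool_rot: [-3.141, 0.002, 0.546]
force: [-0.0, -0.3, -0.3]
width: 84.8
gripper_force: 0.0
```

Run:
```python
from geo import *
im=ctrl.get_image("wrist");cv2.imwrite("pics/w2.png",im)
```

```text
(no output)
```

View pics/w2.png

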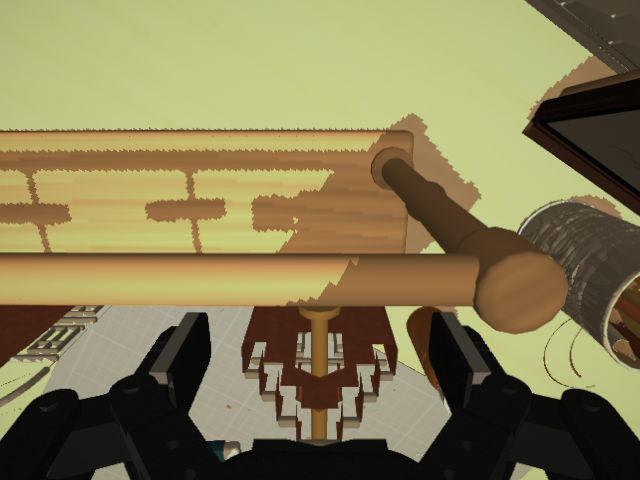

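The fingers straddle the stepped house, with its crown at (319,395), centred and touching nothing. Closing.

>>> nudge_tcp(plan={"deltas": [[0, 0, 0, 0, 0, 0, 65], [0, 0, 0, 0, 0, 0, 56], [0, 0, 0, 0, 0, 0, 50], [0, 0, 0, 0, 0, 0, 44], [0, 0, 0, 0, 0, 0, 40], [0, 0, 0, 0, 0, 0, 40], [0, 0, 0, 0, 0, 0, 40], [0, 0, 0, 0, 0, 0, 40]]})

```text
clock: 5.1
eef_pos: [613.0, 99.3, 151.2]
tool_rot: [3.142, -0.001, 0.546]
force: [-0.3, 0.5, 5.2]
width: 49.1
gripper_force: 61.2
```

>>> nudge_tcp(plan={"deltas": [[0, 0, -0.06, 0, 0, 0, 40], [0, 0, -0.06, 0, 0, 0, 40], [0, 0, -0.06, 0, 0, 0, 40], [0, 0, -0.05, 0, 0, 0, 40], [0, 0, 0, 0, 0, 0, 40]]})

```text
clock: 5.6
eef_pos: [612.7, 99.0, 162.1]
tool_rot: [3.141, -0.0, 0.546]
force: [0.5, -0.1, -1.1]
width: 48.8
gripper_force: 61.9
```

Run:
```python
from geo import *
im=ctrl.get_image("wrist");cv2.imwrite("pics/w3.png",im)
```

```text
(no output)
```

View pics/w3.png

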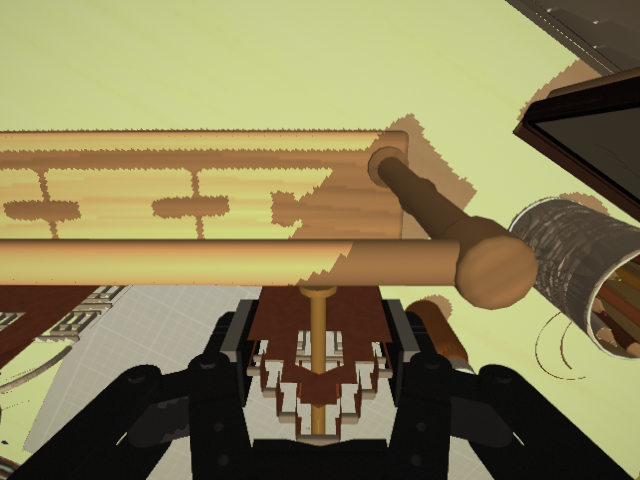

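The grip is firm: 62 N at 49 mm, and the wrist carries about 1.1 N, which matches the house's weight. The hook lies free inside the hole. Now straight out over the tip.

>>> nudge_tcp(plan={"deltas": [[-0.1, 0, 0, 0, 0, 0, 40], [-0.16, 0, 0, 0, 0, 0, 40], [-0.16, 0, 0, 0, 0, 0, 40], [-0.16, 0, 0, 0, 0, 0, 40], [0, 0, 0, 0, 0, 0, 40]]})

```text
clock: 6.15
eef_pos: [586.3, 83.0, 161.9]
tool_rot: [-3.141, 0.001, 0.544]
force: [-0.7, 0.1, -0.7]
width: 49.1
gripper_force: 61.9
```

>>> nudge_tcp(plan={"deltas": [[-0.16, 0, 0, 0, 0, 0, 40], [-0.16, 0, 0, 0, 0, 0, 40], [-0.2, 0, 0, 0, 0, 0, 40], [-0.2, 0, 0, 0, 0, 0, 40], [-0.2, 0, 0, 0, 0, 0, 40], [0, 0, 0, 0, 0, 0, 40]]})

```text
clock: 6.75
eef_pos: [546.8, 59.0, 161.9]
tool_rot: [-3.141, 0.001, 0.544]
force: [0.0, -1.2, -1.2]
width: 48.8
gripper_force: 61.9
```

>>> nudge_tcp(plan={"deltas": [[-0.1, 0, -0.2, 0, 0, 0, 40], [-0.1, 0, -0.4, 0, 0, 0, 40], [0, 0, -0.2, 0, 0, 0, 40], [0, 0, 0, 0, 0, 0, 40], [0, 0, 0, 0, 0, 0, 40]]})

```text
clock: 7.25
eef_pos: [540.1, 55.5, 201.9]
tool_rot: [-3.142, -0.001, 0.546]
force: [0.8, 0.5, -1.4]
width: 49.0
gripper_force: 62.0
```

Run:
```python
from geo import *
# TCP target: house origin 49+2.2 -> origin is ~49 above TCP at grasp
for n in("scene","wrist"): cv2.imwrite(f"pics/{n}4.png",ctrl.get_image(n))
a=cv2.imread("pics/scene4.png")[130:280,200:360]; a=cv2.resize(a,None,fx=2.5,fy=2.5,interpolation=2)
b=cv2.imread("pics/wrist4.png")[:,120:520]
b=cv2.resize(b,None,fx=375/480,fy=375/480); cv2.imwrite("pics/v4.png",np.hstack([a,b]))
```

```bash
python3 go.py 511.5 -178.3 190 1.639
```

```text
t 7.35 move [-145.3  185.1   11.2] rot [-1.000e-03  0.000e+00 -1.093e+00] q [-0.57  0.59  0.65  1.86 -0.47  0.84 -0.71]
```

View pics/v4.png

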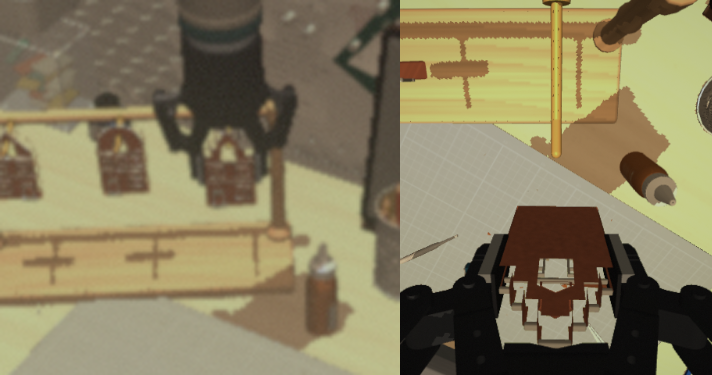

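The house is off its hook, held upright and straight in the fingers, with its foot at about (282..301, 212) in the scene picture. The other two are still hanging. I check the house's height in the hand, then carry on.

Run:
```python
from geo import *
for dz in(45,50,55):
    P=w([540.1,55.5,.546],[[-6,25,-80],[-6,-25,-80]])+[0,0,201.9+dz]; print(dz,proj("scene",P).round(1).tolist())
```

```text
45 [[282.3, 214.4], [302.1, 213.7]]
50 [[282.2, 212.9], [302.0, 212.2]]
55 [[282.0, 211.4], [302.0, 210.6]]
```

>>> nudge_tcp(plan={"deltas": [[0, 0.4, 0, 0, 0, 0, 40], [0, 0.7, 0, 0, 0, 0, 40], [0, 0.8, 0, 0, 0, 0, 40], [0, 0.8, 0, 0, 0, 0, 40], [0, 0.7, 0, 0, 0, 0, 40], [0, 0.3, 0, 0, 0, 0, 40]]})

```text
clock: 7.95
eef_pos: [636.6, -107.5, 201.0]
tool_rot: [3.139, 0.002, 0.542]
force: [-1.6, -0.5, -1.4]
width: 49.3
gripper_force: 62.2
```

>>> nudge_tcp(plan={"deltas": [[-0.4, 0, 0, 0, 0, 0, 40], [-0.7, 0, 0, 0, 0, 0, 40], [-0.8, 0, 0, 0, 0, 0, 40], [-0.7, 0, 0, 0, 0, 0, 40], [-0.3, 0, 0, 0, 0, 0, 40], [0, 0, 0, 0, 0, -1, 40], [0, 0, 0, 0, 0, -1.4, 40], [0, 0, 0, 0, 0, -1.4, 40], [0, 0, 0, 0, 0, -1.4, 40], [0, 0, 0, 0, 0, -1.4, 40], [0, 0, 0, 0, 0, -1.4, 40], [0, 0, 0, 0, 0, -1.4, 40]]})

```text
clock: 9.15
eef_pos: [512.5, -177.1, 201.4]
tool_rot: [-3.141, -0.001, 1.493]
force: [-0.1, -0.2, -1.0]
width: 49.0
gripper_force: 62.2
```

>>> nudge_tcp(plan={"deltas": [[0, 0, 0, 0, 0, -1, 40], [0, 0, 0, 0, 0, -0.53, 40], [0, 0, 0, 0, 0, 0, 40]]})

```text
clock: 9.45
eef_pos: [512.4, -177.4, 201.4]
tool_rot: [-3.141, -0.001, 1.64]
force: [-0.3, 0.1, -1.1]
width: 48.9
gripper_force: 62.2
```

```bash
python3 go.py 511.5 -178.3 174 1.639
```

```text
t 9.45 move [-0.9 -0.9 27.4] rot [-0.    -0.001  0.001] q [ 0.08  0.53  0.3   1.86 -0.21  0.79  0.56]
```

>>> nudge_tcp(plan={"deltas": [[-0.02, -0.02, 0.2, 0, 0, 0, 40], [0, 0, 0.24, 0, 0, 0, 40], [0, 0, 0.12, 0, 0, 0, 40], [0, 0, 0, 0, 0, 0, 40], [0, 0, 0, 0, 0, 0, 40], [0, 0, 0, 0, 0, 0, 40]]})

```text
clock: 10.05
eef_pos: [511.3, -179.6, 174.0]
tool_rot: [3.141, 0.0, 1.639]
force: [-0.6, -0.5, -0.3]
width: 48.9
gripper_force: 62.2
```

Run:
```python
from geo import *
for n in("scene","top"): cv2.imwrite(f"pics/{n}5.png",ctrl.get_image(n))
a=cv2.imread("pics/scene5.png")[130:340,300:500]; b=cv2.imread("pics/top5.png")[130:340,290:490]
cv2.imwrite("pics/v5.png",cv2.resize(np.hstack([a,b]),None,fx=2,fy=2,interpolation=2))
s=ctrl.read_state();p=[*s["eef_pos"][:2],s["tool_rot"][2]];z=s["eef_pos"][2]+50
f=w(p,[-6,0,-33])[0]+[0,0,z];d=f-[522.1,-334,190];print("face in lens axes",d@[.068,-.998,0],d@[.998,.068,0],d[2])
print(proj("scene",w(p,[[-6,25,-80],[-6,-25,-80],[-6,0,14]])+[0,0,z]).round(1).tolist(),proj("scene",[522.1,-334,190]),proj("top",[522.1,-334,190]))
```

```text
face in lens axes -148.8370713270825 -0.2585620766080168 1.148378046453388
[[370.7, 265.1], [378.0, 251.2], [377.1, 228.8]] [[439.38064077 263.4177058 ]] [[429.28999697 226.4891177 ]]
```

View pics/v5.png

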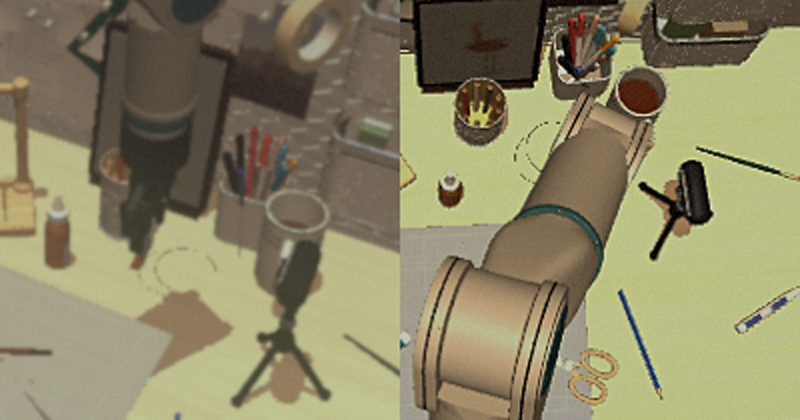

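The foot of the house shows at about (369,262) in the scene view, as predicted, edge-on to the scene camera and facing the webcam. The bottle stands and the webcam is untouched, so I hand in.

```bash
python3 -c "
from cell import ctrl
print(ctrl.finish_job())"
```

```text
the job is handed in; nothing more can be done
None
```

I handed the job in with the stepped house held still and upright by my measurements, its front facing the lens from about 149 mm and centred to within about 3 mm; no pass/fail result came back.

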